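# Set the levelling screws of a spin fixture

### The job

The grinding fixture on the bench stands on its three fixed feet and rocks, because the two levelling screws at its front corners are not yet down on their packing plates. Turn both screws down by their T-bars until each carries a fair share of the weight and the base no longer rocks, but not so far that any fixed foot is relieved of its load, then let go. Do not push the fixture about or tip it, and leave the wrench, the block and the collet alone.

Things in the scene. Friction and masses are not known exactly. Their poses are not given: they have to be found in the camera images.
- base: dark cast plate 270 (x) by 300 (y), 18 thick, top 43 above the table, with a small spindle head (up to 140 high) on its rear half; 6.2 kg in all (varies by a tenth), standing loose on the table. Origin at table level under the plate's centre, x to the rear (away from the robot), z up
- screw_l: levelling screw at the left (+y) front corner, base x -100, y 120. Steel T-bar knob 46 long (its x), 14 thick (y), 30 tall (z) on a vertical spindle; origin at the bar's centre, about 86 above the table. Pinch across the 14 mm from above. Clockwise from above drives it down, 8 mm per turn, the knob sinking with it. Free turning takes 0.01 to 0.04 N m; it stays where left; a start needs 0.8 to 3.6 rad
- screw_r: the same at the right (-y) front corner, base x -100, y -120. Under each screw a rubber pad, 42 dia, turns with it, 0.3 to 3.8 mm clear of a steel packing plate of unknown thickness. Once down, each further radian adds about 8 N at first, then 15 N; the pad's rubbing adds turning torque: per N carried 0.007 to 0.012 N m at rest after a slow turn, up to 0.02 moving (hidden friction)
- foot_front: fixed foot of the base, front middle, at base x -100, y 0: a steel disc 28 dia; origin at the centre of its sole, which stands on the table. With both screws clear it carries about 26 N and the rear feet 17 N each; what the screws carry comes off this foot, and half their difference shifts between the rear feet: 5 to 9 N on each screw is ideal
- foot_rear_l: fixed foot of the base, rear left, at base x 100, y 120: a steel disc 28 dia; origin at the centre of its sole, which stands on the table
- foot_rear_r: fixed foot of the base, rear right, at base x 100, y -120: a steel disc 28 dia; origin at the centre of its sole, which stands on the table
- wrench: bystander: open-ended wrench 170 long lying in front of the base, origin under its middle
- block: bystander: drilled aluminium block 50 x 75 x 25 to the left of the base, origin under its middle
- collet: bystander: steel collet 38 dia, 45 tall, standing to the right of the base, origin under its middle

How it is judged:
By the outcome, as a careful person would: the job done as asked, in the order asked, and still so for the second after the job is handed in, with the robot touching nothing.
It also fails if it takes over 72 s, if anything falls off the work surface, if the arm or the gripper's body presses on something with over 40 N, if the wrist force passes 120 N, or if a joint passes its speed limit or range.

### The arm

A 6-joint arm with a two-finger parallel gripper is mounted at the origin on the work surface. World frame = base frame: x ahead of the robot, y to its left, z up, the work surface at z = 0. Lengths are in mm, angles in rad, forces in N, time in s.
With the tool pointing down it reaches from about 350 to 875 mm from the base axis. Payload 4.2 kg.
Tool frame: the origin (TCP) lies midway between the tips of the shut fingers; the grasp point (between the pads) lies 19 mm behind it; x points along the fingers, y is the direction in which the jaws open and shut, and the axes are right-handed (so a half turn about x gives the same grasp; the last joint's range is limited). The gripper opens to 85 mm and grips with 20 to 120 N. Pads are 22 mm wide; open, the fingers measure 114 mm over their backs; the gripper's body (76 mm by 85 mm) begins 54 mm behind the grasp point. The pads swing forward as they close: fully open they stand 13 mm farther back than shut.
Start: joints at [1.425, 0.385, 0.008, 0, -1.194, -0.259], TCP at [246.113, 574.48, 231.312] pointing down, gripper open.
Joint ranges: [-3.14, 3.14], [-1.21, 2.06], [-1.07, 1.41], [-3.16, 2.05], [-2.99, -0.16], [-3.1, 3.1]. Speed limits (rad/s): [2.79, 2.79, 3.14, 3.14, 3.14, 3.14].

### API

Orientations are given as [roll, pitch, yaw] about the fixed x, y, z axes, in that order (R = Rz(yaw) Ry(pitch) Rx(roll)).
In Python, from plant import sense, imaging, order gives the robot as it stands.
- The arm moves only by the shell command python3 -m inch 'ROWS' [FORCE]. ROWS is a JSON object of lists of equal length, an entry for each row: "gripper": the closure, from -1 (fully open) to 1 (shut); "xyz": the shift along the tool's x, y, z in cm, a list of three; "rot": the turn, a rotation vector about the tool's x, y, z in rad, a list of three. In form: {"gripper": [gripper, ...], "xyz": [[x, y, z], ...], "rot": [[ax, ay, az], ...]}. A call has 1 to 10 rows; each row shifts and turns the commanded pose from where the row before left it, along the tool's axes as they then stand; what a row does not reach is not made up. A row lasts 1/12 s, in which the tool goes at most 41.7 mm and 7.16 degrees, less where a joint would pass 70% of its speed; a pose out of reach is approached as far as the arm can. A call with a gripper value outside its range is refused whole. The fingers move at their own pace and stop on an object; FORCE is the grip in N (left out, the last holds). Time passes only in rows, so rows that do not move let the fingers close. It gives the time, the measured TCP pose, the force and the opening at its end, in the units of the state.
- sense(): the state, without advancing time (a new reading comes with each control period).
- imaging.snapshot(name): name is "scene" or "top" or "wrist"; returns the picture (480x640x3 uint8, red, green, blue); there is no depth.
- imaging.get_calibration(name): a dict with "mtx" (3x3 intrinsics, pixels), "distortion" ([k1, k2, p1, p2, k3] as OpenCV has them; the pictures are not rectified), "origin" and "orientation" of the camera in the world; the wrist camera has in their place "tool_from_camera" (4x4, takes a point from camera to tool coordinates, whose origin is the TCP and whose axes are the tool frame's). Camera axes: x right, y down, z forward; pixel columns grow to the right and rows downward; lengths in mm; the calibration is good to about 2 mm. A picture is of the moment at which its call begins: read the wrist's pose just before it. get_calibration takes no time and is no camera call.
- order.close_job(): hands the job in, once; it reports no verdict.
The state is a dict: "clock": time; "joints": joint angles; "joint_velocities": joint speeds; "joint_torque": joint torques, N m; "eef_pos": TCP position; "tcp_rot": TCP orientation; "wrist_force": force on the tool from outside, world axes, zero at the start; "wrist_torque": the same for the moment, N m; "finger_gap": finger opening in mm.
Only numpy, scipy, OpenCV 4.12 (cv2) and the standard library are available. Lean on these libraries where they do the work, as an engineer would, in place of code of your own. Each camera call takes 0.05 s, during which the arm holds its last target.

## Working session

There is one attempt and no reset: what is moved stays moved. The work goes in short steps, Python scripts to look and compute and a shell command to move; the robot and the scene stay as the last step left them, time stands still between calls to the robot, and variables do not carry over. Pictures are saved under pics/ and viewed, and the job is handed in when it is done.

```bash
ls; mkdir -p pics; python3 - <<'E'
from plant import sense, imaging
import cv2
print(sense())
for n in ["scene","top","wrist"]:
    c=imaging.get_calibration(n); print(n,c)
    cv2.imwrite(f"pics/{n}0.png",imaging.snapshot(n)[:,:,::-1])
E
```

```text
pics
{'clock': 0.0, 'joints': array([ 1.42464043e+00,  3.85588631e-01,  6.60087462e-03, -5.18695676e-04,
       -1.19399383e+00, -2.58594421e-01]), 'joint_velocities': array([ 0.0006534 ,  0.00135156, -0.00066726, -0.00119956, -0.00062822,
       -0.00093954]), 'joint_torque': array([ 1.06273109e-05, -3.92287123e+01,  1.88398308e+01,  4.18614417e+00,
       -4.64095589e-03,  3.90541018e-06]), 'eef_pos': array([245.86729306, 573.96149685, 230.18953636]), 'tcp_rot': array([ 1.61235108,  1.56855852, -1.93418328]), 'wrist_force': array([-0.153658  , -0.11109679,  0.02656592]), 'wrist_torque': array([0.05211164, 0.0176183 , 0.02271938]), 'finger_gap': 85.33923036904324}
scene {'mtx': array([[612.36728667,   0.        , 318.61439112],
       [  0.        , 612.36728667, 235.87617112],
       [  0.        ,   0.        ,   1.        ]]), 'distortion': array([-0.00768139,  0.        ,  0.        ,  0.        ,  0.        ]), 'origin': array([1132.96911773,  263.74473768,  854.46681326]), 'orientation': array([-2.4947497 , -0.01042285,  1.98447265])}
top {'mtx': array([[436.29151037,   0.    
[... 245 characters left out ...]
646852, 754.78056278]), 'orientation': array([-3.05893486,  0.03495937, -1.58495266])}
wrist {'mtx': array([[401.17025031,   0.        , 319.06575224],
       [  0.        , 401.17025031, 236.21076635],
       [  0.        ,   0.        ,   1.        ]]), 'distortion': array([0.00773514, 0.        , 0.        , 0.        , 0.        ]), 'tool_from_camera': array([[ 1.98490268e-03, -3.10334315e-01,  9.50625412e-01,
        -1.43162775e+02],
       [ 9.99997993e-01,  8.75685765e-04, -1.80212241e-03,
         8.69496247e-01],
       [-2.73188719e-04,  9.50627080e-01,  3.10335430e-01,
        -7.83526417e+01],
       [ 0.00000000e+00,  0.00000000e+00,  0.00000000e+00,
         1.00000000e+00]])}
```

View pics/top0.png

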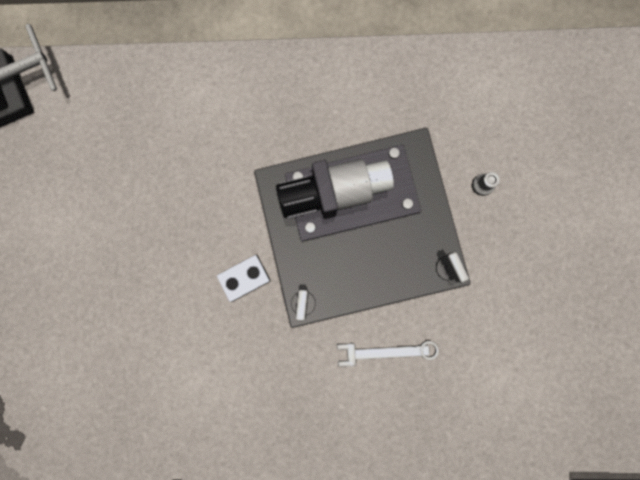

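View pics/scene0.png

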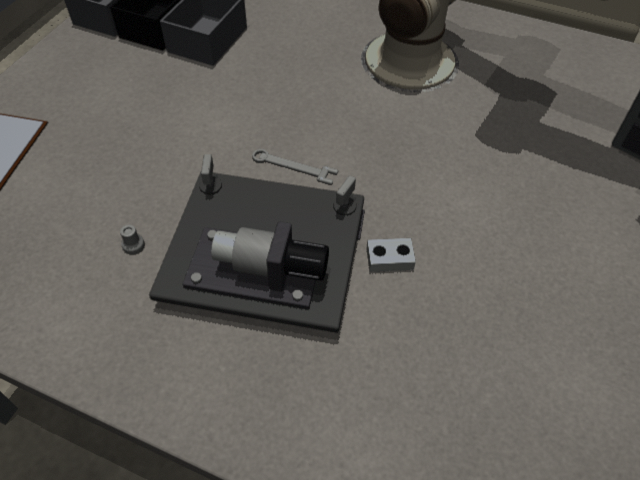

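```bash
python3 - <<'E'
import cv2
a=cv2.imread("pics/top0.png")
cv2.imwrite("pics/top0c.png",cv2.resize(a[180:400,120:500],None,fx=2.1,fy=2.1,interpolation=cv2.INTER_CUBIC))
E
```

```text
(no output)
```

View pics/top0c.png

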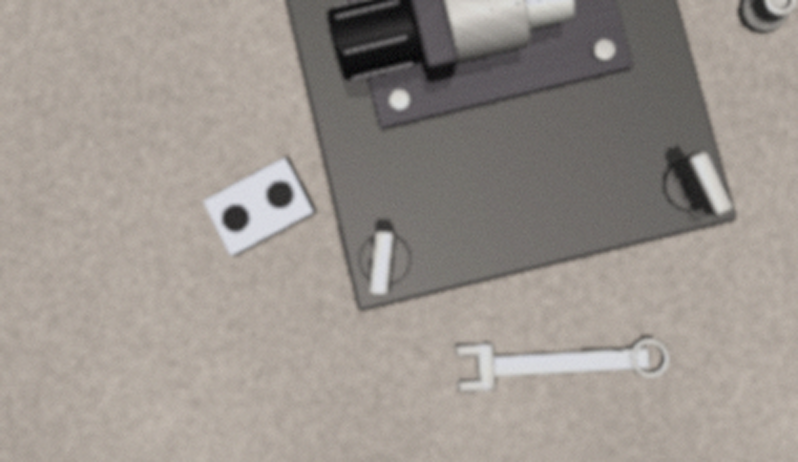

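The top view shows the plate with its corners near (255,170), (429,128), (469,285) and (292,326). The left T-bar is at about (302,305) and the right one at about (458,268).

```bash
cat > h.py <<'E'
import numpy as np, cv2
from scipy.spatial.transform import Rotation as R
from plant import sense, imaging
def cam(n,s=None):
    c=imaging.get_calibration(n); K=c["mtx"];d=c["distortion"]
    if n=="wrist":
        T=np.eye(4);T[:3,:3]=R.from_euler("xyz",s["tcp_rot"]).as_matrix();T[:3,3]=s["eef_pos"]
        M=T@c["tool_from_camera"];return K,d,M[:3,3],M[:3,:3]
    return K,d,np.array(c["origin"]),R.from_euler("xyz",c["orientation"]).as_matrix()
def unproj(c,uv,z):
    K,d,o,r=c
    p=cv2.undistortPoints(np.array([[uv]],float),K,d)[0,0]
    v=r@np.array([p[0],p[1],1]); return o+v*(z-o[2])/v[2]
def proj(c,P):
    K,d,o,r=c
    q=cv2.projectPoints(np.atleast_2d(np.array(P,float)),cv2.Rodrigues(r.T)[0],-r.T@o,K,d)[0]
    return q[:,0]
def tool(s):
    return R.from_euler("xyz",s["tcp_rot"]).as_matrix()
E
python3 - <<'E'
from h import *
np.set_printoptions(suppress=True,precision=3)
c=cam("top")
C=[unproj(c,p,43)[:2] for p in [(255,170),(429,128),(469,285),(292,326)]]
print(np.array(C)); rl,rr,fr,fl=C
print([np.linalg.norm(a-b) for a,b in [(rl,rr),(rr,fr),(fr,fl),(fl,rl)]])
ctr=np.mean(C,0);x=(rl+rr-fl-fr);y=(rl+fl-rr-fr);print(ctr,np.arctan2(x[1],x[0]),np.arctan2(-y[0],y[1]))
yaw=(np.arctan2(x[1],x[0])+np.arctan2(-y[0],y[1]))/2
Rm=np.array([[np.cos(yaw),-np.sin(yaw)],[np.sin(yaw),np.cos(yaw)]])
for q in [(-100,120),(-100,-120)]: print("screw",ctr+Rm@q)
f=lambda a,b:(120+a/2.1,180+b/2.1)
for a,b in [((384,232),(380,294)),((699,156),(723,212))]:
    A=unproj(c,f(*a),101)[:2];B=unproj(c,f(*b),101)[:2];print((A+B)/2,np.linalg.norm(A-B),np.arctan2(*(A-B)[::-1]))
s=sense();print(tool(s))
for n,p in [("wrench l",(340,354)),("wr",(436,350))]: print(n,unproj(c,p,5))
E
```

```text
[[ 710.983  117.803]
 [ 774.991 -172.149]
 [ 515.302 -226.215]
 [ 453.248   58.774]]
[np.float64(296.93237805013246), np.float64(265.2578835946197), np.float64(291.6667983203212), np.float64(264.4078118902692)]
[613.631 -55.447] 0.21518925699168312 0.2158443605242186
screw [490.282  40.392]
screw [ 541.607 -194.056]
[489.627  39.308] 43.64652143924737 -0.07779911051419641
[ 542.05  -193.274] 42.355121932963314 0.36206157615667883
[[-0.001 -0.394 -0.919]
 [-0.002 -0.919  0.394]
 [-1.     0.002 -0.   ]]
wrench l [401.907 -18.901   5.   ]
wr [ 407.262 -179.275    5.   ]
```

```bash
python3 -m inch '{"gripper":[-1,-1,-1,-1,-1,-1,-1,-1,-1],"xyz":[[0,1,-1.1],[0,2.37,-2.61],[0,2.37,-2.61],[0,2.37,-2.61],[0,2.37,-2.61],[0,2.37,-2.61],[0,2.37,-2.61],[0,2.37,-2.61],[0,2.37,-2.61]],"rot":[[0,0,0],[0,0,0],[0,0,0],[0,0,0],[0,0,0],[0,0,0],[0,0,0],[0,0,0],[0,0,0]]}' 20
python3 -m inch '{"gripper":[-1,-1,-1,-1,-1,-1,-1,-1,-1,-1],"xyz":[[0,2.37,-2.61],[0,2.37,-2.61],[0,2.37,-2.61],[0,2.37,-2.61],[0,2.37,-2.61],[0,2.37,-2.61],[0,2.37,-2.61],[0,2.37,-2.61],[0.5,0.5,-0.6],[0,0,0]],"rot":[[0,0,0],[0,0,0],[0,0,0],[0,0,0],[0,0,0],[0,0,0],[0,0,0],[0,0,0],[0,0,0],[0,0,0]]}'
python3 -m inch '{"gripper":[-1,-1,-1,-1,-1],"xyz":[[1.5,0,0],[1.5,0,0],[1.5,0,0],[1,0,0],[0,0,0]],"rot":[[-0.1,0,0],[-0.1,0,0],[-0.1,0,0],[-0.027,0,0],[0,0,0]]}'
python3 - <<'E'
from h import *
np.set_printoptions(suppress=True,precision=3)
s=sense();im=imaging.snapshot("wrist");cv2.imwrite("pics/w1.png",im[:,:,::-1])
print(s,tool(s)); c=cam("wrist",s); print(proj(c,[(490,40,101),(490,40,43)]))
E
```

```text
clock: 0.9
eef_pos: [369.7, 302.6, 231.2]
tcp_rot: [1.104, 1.571, -2.442]
wrist_force: [0.6, -0.0, -0.7]
finger_gap: 85.8
clock: 1.73
eef_pos: [490.2, 38.9, 225.1]
tcp_rot: [0.631, 1.568, -2.92]
wrist_force: [0.3, 0.2, -0.6]
finger_gap: 85.5
clock: 2.15
eef_pos: [488.3, 41.4, 169.0]
tcp_rot: [0.319, 1.565, -2.899]
wrist_force: [-0.7, -0.5, 0.2]
finger_gap: 85.3
{'clock': 2.15, 'joints': array([ 0.416,  0.218, -0.403, -0.001, -0.955,  1.079]), 'joint_velocities': array([-0.002, -0.023,  0.044,  0.019, -0.033, -0.04 ]), 'joint_torque': array([ -0.04 , -28.369,  16.802,   3.772,   0.191,   0.197]), 'eef_pos': array([488.329,  41.445, 169.046]), 'tcp_rot': array([ 0.319,  1.565, -2.899]), 'wrist_force': array([-0.675, -0.473,  0.225]), 'wrist_torque': array([-0.03 ,  0.017,  0.001]), 'finger_gap': 85.27777798671158} [[-0.005 -0.077 -0.997]
 [-0.001 -0.997  0.077]
 [-1.     0.002  0.005]]
[[321.1   248.487]
 [320.749 219.88 ]]
```

View pics/w1.png

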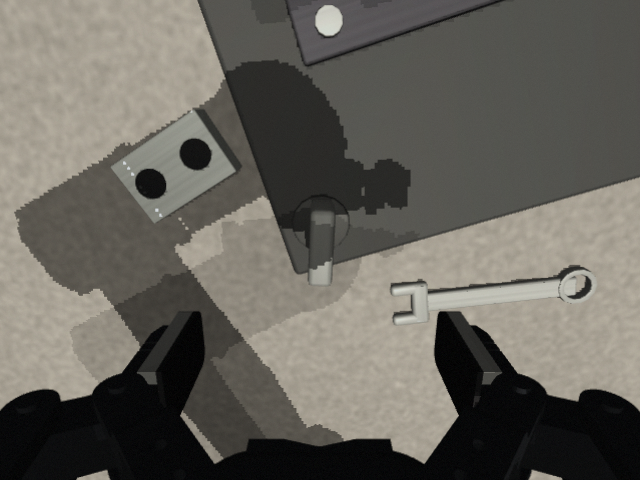

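The wrist view shows the left T-bar at columns 309–333 and rows ~205–285, upright in the picture, so it lines up with the jaws. I'll enlarge it.

```bash
python3 - <<'E'
import cv2
a=cv2.imread("pics/w1.png")
cv2.imwrite("pics/w1c.png",cv2.resize(a[180:300,260:400],None,fx=5,fy=5,interpolation=cv2.INTER_CUBIC))
E
```

```text
(no output)
```

View pics/w1c.png

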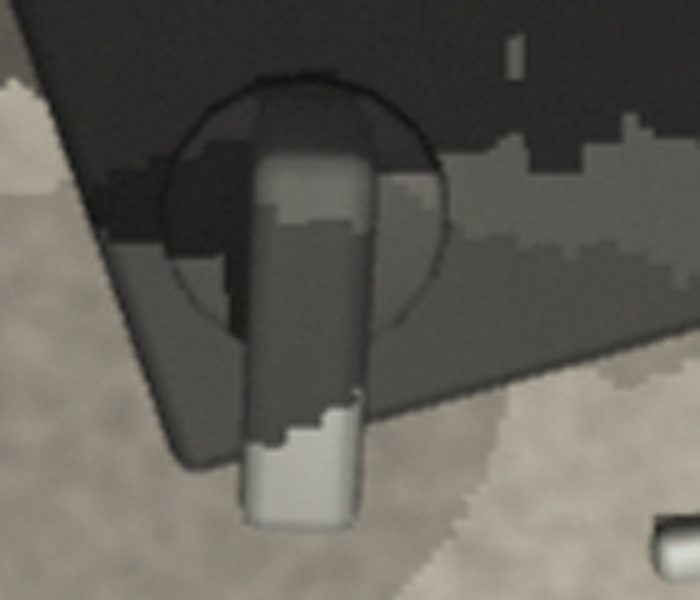

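```bash
python3 - <<'E'
from h import *
np.set_printoptions(suppress=True,precision=2)
s=sense();c=cam("wrist",s)
A=unproj(c,(323,211),101);B=unproj(c,(320.4,285),101);print(A,B,(A+B)/2,np.linalg.norm(A-B),np.arctan2(A[1]-B[1],A[0]-B[0]))
print("ring",unproj(c,(321,221.7),43))
print(unproj(c,(310,250),101)-unproj(c,(333.5,250),101))
E
```

```text
[512.26  37.5  101.  ] [468.21  42.28 101.  ] [490.24  39.89 101.  ] 44.31296135823533 -0.10803082247423368
ring [489.56  40.11  43.  ]
[ 1.01 13.21  0.  ]
```

```bash
python3 -m inch '{"gripper":[-1,-1,-1,-1,-1,-1,-1,-1],"xyz":[[1,0.13,-0.18],[2,0,0],[2,0,0],[2,0,0],[1.5,0,0],[1,0,0],[0.4,0,0],[0,0,0]],"rot":[[0.025,0,0],[0,0,0],[0,0,0],[0,0,0],[0,0,0],[0,0,0],[0,0,0],[0,0,0]]}'
python3 -m inch '{"gripper":[0.3,0.3,0.3,0.3],"xyz":[[0,0,0],[0,0,0],[0,0,0],[0,0,0]],"rot":[[0,0,0],[0,0,0],[0,0,0],[0,0,0]]}'
python3 - <<'E'
from h import *
np.set_printoptions(suppress=True,precision=3)
s=sense();im=imaging.snapshot("wrist");cv2.imwrite("pics/w2.png",im[:,:,::-1])
print(s,tool(s)); c=cam("wrist",s); print(proj(c,[(490,40,101),(490,40,43)]))
E
```

```text
clock: 2.87
eef_pos: [491.9, 39.7, 71.7]
tcp_rot: [0.491, 1.57, -2.754]
wrist_force: [0.0, -0.9, 0.3]
finger_gap: 84.9
clock: 3.2
eef_pos: [492.5, 39.7, 73.0]
tcp_rot: [-2.652, 1.569, 0.387]
wrist_force: [0.2, -0.3, 1.3]
finger_gap: 38.8
{'clock': 3.2, 'joints': array([ 0.41 ,  0.349, -0.515,  0.   , -0.705,  1.058]), 'joint_velocities': array([-0.   ,  0.002, -0.004, -0.002,  0.002,  0.002]), 'joint_torque': array([  0.014, -31.649,  13.193,   2.931,   0.004,  -0.001]), 'eef_pos': array([492.463,  39.712,  73.043]), 'tcp_rot': array([-2.652,  1.569,  0.387]), 'wrist_force': array([ 0.222, -0.286,  1.288]), 'wrist_torque': array([-0.006, -0.044,  0.003]), 'finger_gap': 38.79489731658499} [[ 0.002 -0.103 -0.995]
 [ 0.001 -0.995  0.103]
 [-1.    -0.001 -0.001]]
[[317.972 358.385]
 [318.663 284.965]]
```

View pics/w2.png

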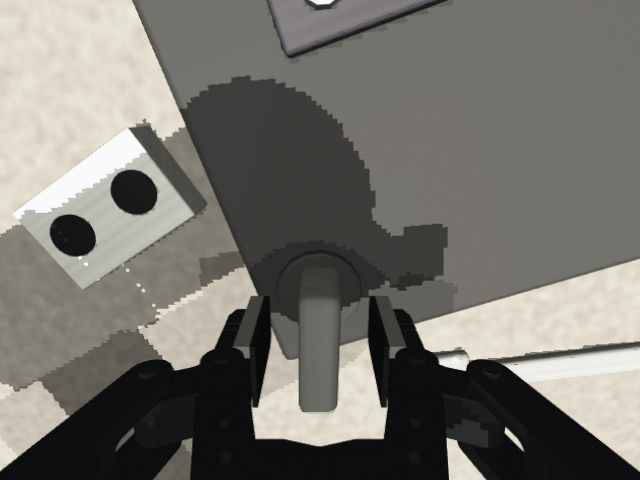

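The left bar (columns 301–340) sits midway between the pads. I'll check its centre along its length.

```bash
python3 - <<'E'
from h import *
np.set_printoptions(suppress=True,precision=3)
S=[sense()["eef_pos"] for _ in range(3)];print(S)
s=sense();c=cam("wrist",s)
A=unproj(c,(319.5,269),101);B=unproj(c,(319.5,410),101);print(A,B,(A+B)/2,np.linalg.norm(A-B),np.arctan2(A[1]-B[1],A[0]-B[0]))
print(unproj(c,(319,288),43))
T=tool(s);g=s["eef_pos"];print(T.T@((A+B)/2-g))
E
```

```text
[array([492.37 ,  39.704,  72.911]), array([492.37 ,  39.704,  72.911]), array([492.37 ,  39.704,  72.911])]
[522.081  36.178 101.   ] [468.995  41.628 101.   ] [495.538  38.903 101.   ] 53.36483265504226 -0.1023088394772819
[488.381  39.986  43.   ]
[-28.086   0.453  -3.267]
```

```bash
python3 - <<'E'
from h import *
np.set_printoptions(suppress=True,precision=3)
s=sense();c=cam("wrist",s)
a=cv2.imread("pics/w2.png");cv2.imwrite("pics/w2c.png",cv2.resize(a[240:430,230:410],None,fx=4,fy=4,interpolation=cv2.INTER_CUBIC)[:600*2])
T=tool(s);g=s["eef_pos"]
for r in (290,297,303):
  A=unproj(c,(319.5,r),101);B=unproj(c,(319.5,410),101);print((A+B)/2,np.linalg.norm(A-B),T.T@((A+B)/2-g))
E
```

```text
[491.98   39.268 101.   ] 46.21083347607122 [-28.09    0.455   0.31 ]
[490.766  39.393 101.   ] 43.76988691945125 [-28.091   0.456   1.53 ]
[489.713  39.501 101.   ] 41.65464973095204 [-28.093   0.457   2.588]
```

View pics/w2c.png

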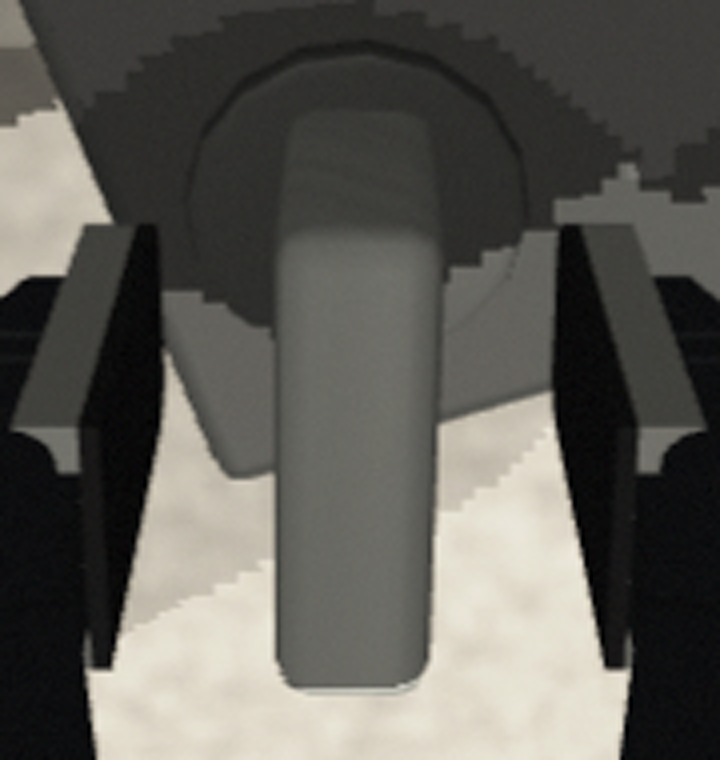

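```bash
python3 -m inch '{"gripper":[0.3,0.3,0.5,0.5],"xyz":[[0.4,0,0.2],[0,0,0],[0,0,0],[0,0,0]],"rot":[[0,0,0],[0,0,0],[0,0,0],[0,0,0]]}' 20
python3 -c "
from plant import sense;print(sense())"
python3 -m inch '{"gripper":[0.6,0.65,0.7,0.75],"xyz":[[0,0,0],[0,0,0],[0,0,0],[0,0,0]],"rot":[[0,0,0],[0,0,0],[0,0,0],[0,0,0]]}' 20
python3 -m inch '{"gripper":[0.85,0.9,1,1],"xyz":[[0,0,0],[0,0,0],[0,0,0],[0,0,0]],"rot":[[0,0,0],[0,0,0],[0,0,0],[0,0,0]]}' 20
python3 -c "
from plant import sense;print(sense())"
```

```text
clock: 3.58
eef_pos: [490.0, 39.7, 68.3]
tcp_rot: [0.823, 1.571, -2.421]
wrist_force: [-0.2, 0.1, 0.2]
finger_gap: 21.7
{'clock': 3.5833, 'joints': array([ 4.12003014e-01,  3.53575843e-01, -5.24579704e-01,  9.01725246e-05,
       -6.92821521e-01,  1.05600605e+00]), 'joint_velocities': array([ 1.12585558e-03, -8.61233835e-05,  6.93254237e-03,  1.15189201e-04,
        2.85703313e-04, -2.24875823e-04]), 'joint_torque': array([-2.09529244e-03, -3.17019975e+01,  1.28698263e+01,  2.85891138e+00,
       -5.93624587e-03, -4.22596786e-04]), 'eef_pos': array([490.00104603,  39.72581903,  68.26340087]), 'tcp_rot': array([ 0.82320672,  1.57060663, -2.42110381]), 'wrist_force': array([-0.19329847,  0.14322699,  0.2095163 ]), 'wrist_torque': array([0.02271887, 0.04837573, 0.00095442]), 'finger_gap': 21.701998720153014}
clock: 3.92
eef_pos: [490.1, 40.1, 68.4]
tcp_rot: [-2.034, 1.57, 1.005]
wrist_force: [-0.9, 2.7, 0.7]
finger_gap: 13.8
clock: 4.25
eef_pos: [490.2, 40.1, 68.4]
tcp_rot: [-2.207, 1.57, 0.832]
wrist_force: [-0.8, 4.8, 1.5]
finger_gap: 14.0
{'clock': 4.25, 'joints': array([ 4.12361907e-01,  3.53352722e-01, -5.24159072e-01, -4.05807967e-04,
       -6.92702931e-01,  1.05596558e+00]), 'joint_velocities': array([-0.00031572,  0.00027477,  0.00072449,  0.00244503,  0.00120047,
       -0.00047395]), 'joint_torque': array([ -2.26559937, -31.05706215,  12.36264467,   3.56479794,
        -0.09045582,   0.03804203]), 'eef_pos': array([490.18409935,  40.09093806,  68.42990298]), 'tcp_rot': array([-2.20729403,  1.57015956,  0.83151758]), 'wrist_force': array([-0.83914991,  4.84645065,  1.511607  ]), 'wrist_torque': array([ 1.26857573,  0.42680245, -0.03607039]), 'finger_gap': 13.953509279998936}
```

```bash
cat > q.py <<'E'
from h import *
np.set_printoptions(suppress=True,precision=3)
s=sense();T=tool(s)
print("t",s["clock"],"j6",round(s["joints"][5],4),"jt6",round(s["joint_torque"][5],4),"F",s["wrist_force"],"M",s["wrist_torque"],"Ftool",T.T@s["wrist_force"],"pos",s["eef_pos"],"yawy",np.arctan2(T[1,1],T[0,1]).round(4),"gap",round(s["finger_gap"],2))
E
python3 -m inch '{"gripper":[1,1,1,1],"xyz":[[0,-0.04,0],[0,0,0],[0,0,0],[0,0,0]],"rot":[[0,0,0],[0,0,0],[0,0,0],[0,0,0]]}' 40 >/dev/null; python3 q.py
python3 -m inch '{"gripper":[1,1,1,1],"xyz":[[0.006,0,0],[0.006,0,0],[0.006,0,0],[0.006,0,0]],"rot":[[0.05,0,0],[0.05,0,0],[0.05,0,0],[0.05,0,0]]}'  >/dev/null; python3 q.py
python3 -m inch '{"gripper":[1,1,1],"xyz":[[0,0,0],[0,0,0],[0,0,0]],"rot":[[0,0,0],[0,0,0],[0,0,0]]}'  >/dev/null; python3 q.py
```

```text
t 4.5833 j6 1.0553 jt6 0.0185 F [-1.239  3.113  2.179] M [0.849 0.453 0.012] Ftool [-2.179 -2.97   1.552] pos [490.133  40.094  68.43 ] yawy -1.6736 gap 13.44
t 4.9167 j6 0.8531 jt6 0.3597 F [-1.945  3.414  2.882] M [0.823 0.474 0.008] Ftool [-2.883 -2.672  2.88 ] pos [490.142  40.122  68.181] yawy -1.8758 gap 13.02
t 5.1667 j6 0.8563 jt6 0.0265 F [-1.326  2.39   2.048] M [ 0.802  0.45  -0.063] Ftool [-2.048 -1.888  1.976] pos [490.157  40.154  68.183] yawy -1.8725 gap 13.36
```

```bash

python3 -m inch '{"gripper":[1,1,1,1,1,1,1,1],"xyz":[[0,-0.015,0.015],[0.006,0,0],[0.006,0,0],[0.006,0,0],[0.006,0,0],[0,0,0],[0,0,0],[0,0,0]],"rot":[[0.05,0,0],[0.05,0,0],[0.05,0,0],[0.05,0,0],[0.05,0,0],[0,0,0],[0,0,0],[0,0,0]]}'  >/dev/null; python3 q.py
python3 -m inch '{"gripper":[1,1],"xyz":[[0,0,0],[0,0,0]],"rot":[[0,0,0],[0,0,0]]}'  >/dev/null; python3 q.py
python3 -m inch '{"gripper":[1,1,1,1,1,1,1,1],"xyz":[[0.006,0,0],[0.006,0,0],[0.006,0,0],[0.006,0,0],[0.006,0,0],[0,0,0],[0,0,0],[0,0,0]],"rot":[[0.05,0,0],[0.05,0,0],[0.05,0,0],[0.05,0,0],[0.05,0,0],[0,0,0],[0,0,0],[0,0,0]]}'  >/dev/null; python3 q.py
```

```text
t 5.8333 j6 0.6062 jt6 0.0146 F [0.19  0.683 2.581] M [ 0.304  0.09  -0.019] Ftool [-2.581 -0.681  0.195] pos [490.164  40.189  67.887] yawy -2.1222 gap 13.49
t 6.0 j6 0.6055 jt6 -0.0216 F [-0.136  0.563  2.54 ] M [0.18  0.017 0.044] Ftool [-2.54  -0.408  0.411] pos [490.137  40.196  67.849] yawy -2.1228 gap 13.69
t 6.6667 j6 0.356 jt6 0.0357 F [0.103 0.321 1.142] M [ 0.05  -0.158  0.017] Ftool [-1.142 -0.298  0.159] pos [490.132  40.223  67.556] yawy -2.3725 gap 13.24
```

```bash
cat > m.py <<'E'
from h import *
import sys
np.set_printoptions(suppress=True,precision=3)
n=int(sys.argv[1]) if len(sys.argv)>1 else 8
L=[]
for i in range(n):
    imaging.snapshot("top"); s=sense(); T=tool(s)
    L.append(np.r_[s["joint_torque"][5],s["wrist_torque"][2],T.T@s["wrist_force"],T.T@s["wrist_torque"]])
L=np.array(L)
print("t",round(s["clock"],2),"j6",round(s["joints"][5],4),"z",s["eef_pos"][2].round(2),"jt6 %.4f sd %.4f Mz %.4f sd %.4f"%(L[:,0].mean(),L[:,0].std(),L[:,1].mean(),L[:,1].std()),"Ft",L[:,2:5].mean(0),"Mt",L[:,5:].mean(0))
print(L[:,:2].T)
E
python3 m.py 8
python3 -m inch '{"gripper":[1,1,1,1,1,1,1,1],"xyz":[[0.008,0,0],[0.006,0,0],[0.006,0,0],[0.006,0,0],[0.006,0,0],[0,0,0],[0,0,0],[0,0,0]],"rot":[[0.05,0,0],[0.05,0,0],[0.05,0,0],[0.05,0,0],[0.05,0,0],[0,0,0],[0,0,0],[0,0,0]]}'  >/dev/null; python3 m.py 8
```

```text
t 7.07 j6 0.355 z 67.58 jt6 -0.0023 sd 0.0118 Mz 0.0223 sd 0.0251 Ft [-1.867 -0.3   -0.84 ] Mt [-0.022  0.275 -0.12 ]
[[ 0.02   0.009  0.004 -0.002 -0.007 -0.011 -0.014 -0.017]
 [-0.005 -0.013  0.039  0.045  0.008  0.006  0.035  0.063]]
t 8.13 j6 0.105 z 67.27 jt6 0.0262 sd 0.0099 Mz -0.0277 sd 0.0266 Ft [-1.433 -1.126 -2.241] Mt [ 0.028  0.646 -0.264]
[[ 0.046  0.035  0.03   0.026  0.022  0.019  0.017  0.014]
 [-0.051 -0.005 -0.048 -0.067 -0.025 -0.04   0.001  0.013]]
```

```bash

python3 -m inch '{"gripper":[1,1,1,1,1,1,1,1,1,1],"xyz":[[0.006,-0.01,-0.02],[0.006,0,0],[0.006,0,0],[0.006,0,0],[0.006,0,0],[0,0,0],[0,0,0],[0,0,0],[0,0,0],[0,0,0]],"rot":[[0.05,0,0],[0.05,0,0],[0.05,0,0],[0.05,0,0],[0.05,0,0],[0,0,0],[0,0,0],[0,0,0],[0,0,0],[0,0,0]]}'  >/dev/null; python3 m.py 10
```

```text
t 9.47 j6 -0.1447 z 66.99 jt6 0.0308 sd 0.0049 Mz -0.0285 sd 0.0316 Ft [-3.533 -0.757 -0.236] Mt [ 0.028  0.087 -0.254]
[[ 0.04   0.037  0.034  0.032  0.03   0.029  0.027  0.026  0.026  0.025]
 [-0.048 -0.042 -0.002 -0.107 -0.043 -0.005 -0.008 -0.02   0.006 -0.017]]
```

```bash

python3 -m inch '{"gripper":[1,1,1,1,1,1,1,1,1,1],"xyz":[[0.006,0,0],[0.006,0,0],[0.006,0,0],[0.004,0,0],[0.002,0,0],[0.001,0,0],[0,0,0],[0,0,0],[0,0,0],[0,0,0]],"rot":[[0.05,0,0],[0.05,0,0],[0.05,0,0],[0.04,0,0],[0.03,0,0],[0.015,0,0],[0.01,0,0],[0.005,0,0],[0.005,0,0],[0,0,0]]}'  >/dev/null; python3 m.py 8
```

```text
t 10.7 j6 -0.3998 z 66.69 jt6 -0.1455 sd 0.0019 Mz 0.1448 sd 0.0168 Ft [-3.149 -1.008  0.844] Mt [-0.145 -0.227 -0.254]
[[-0.145 -0.142 -0.143 -0.145 -0.146 -0.147 -0.147 -0.148]
 [ 0.152  0.147  0.117  0.144  0.12   0.164  0.165  0.15 ]]
```

```bash
for k in 1 2 3 4 5; do :; done
python3 -m inch '{"gripper":[1,1,1,1,1],"xyz":[[-0.002,0,0],[-0.003,0,0],[-0.002,0,0],[-0.003,0,0],[-0.002,0,0]],"rot":[[-0.02,0,0],[-0.02,0,0],[-0.02,0,0],[-0.02,0,0],[-0.02,0,0]]}'  >/dev/null; python3 q.py
python3 -m inch '{"gripper":[1,1,1,1,1],"xyz":[[-0.002,0,0],[-0.003,0,0],[-0.002,0,0],[-0.003,0,0],[-0.002,0,0]],"rot":[[-0.02,0,0],[-0.02,0,0],[-0.02,0,0],[-0.02,0,0],[-0.02,0,0]]}'  >/dev/null; python3 q.py
python3 -m inch '{"gripper":[1,1,1,1,1],"xyz":[[-0.002,0,0],[-0.003,0,0],[-0.002,0,0],[-0.003,0,0],[-0.002,0,0]],"rot":[[-0.02,0,0],[-0.02,0,0],[-0.02,0,0],[-0.02,0,0],[-0.02,0,0]]}'  >/dev/null; python3 q.py
python3 -m inch '{"gripper":[1,1,1,1,1],"xyz":[[-0.002,0,0],[-0.003,0,0],[-0.002,0,0],[-0.003,0,0],[-0.002,0,0]],"rot":[[-0.02,0,0],[-0.02,0,0],[-0.02,0,0],[-0.02,0,0],[-0.02,0,0]]}'  >/dev/null; python3 q.py
python3 -m inch '{"gripper":[1,1,1,1,1],"xyz":[[-0.002,0,0],[-0.003,0,0],[-0.002,0,0],[-0.003,0,0],[-0.002,0,0]],"rot":[[-0.02,0,0],[-0.02,0,0],[-0.02,0,0],[-0.02,0,0],[-0.02,0,0]]}'  >/dev/null; python3 q.py
```

```text
t 11.1167 j6 -0.298 jt6 -0.0039 F [0.828 0.604 3.563] M [ 0.364 -0.275 -0.197] Ftool [-3.563 -0.892  0.506] pos [490.255  40.268  66.816] yawy -3.027 gap 13.15
t 11.5333 j6 -0.1978 jt6 -0.013 F [1.088 1.396 3.647] M [ 0.425 -0.292 -0.16 ] Ftool [-3.647 -1.361  1.132] pos [490.203  40.249  66.917] yawy -2.9266 gap 13.08
t 11.95 j6 -0.0977 jt6 -0.0278 F [1.461 2.337 3.492] M [ 0.523 -0.285 -0.086] Ftool [-3.491 -2.113  1.769] pos [490.198  40.237  67.023] yawy -2.8265 gap 13.29
t 12.3667 j6 0.0023 jt6 -0.0429 F [0.27  2.241 2.322] M [ 0.482 -0.341 -0.134] Ftool [-2.322 -1.15   1.942] pos [490.175  40.235  67.14 ] yawy -2.7265 gap 13.63
t 12.7833 j6 0.1022 jt6 -0.0585 F [1.083 2.014 3.417] M [ 0.508 -0.193 -0.056] Ftool [-3.417 -1.934  1.22 ] pos [490.167  40.227  67.256] yawy -2.6265 gap 13.54
```

```bash

python3 -m inch '{"gripper":[1,1,1,1,1],"xyz":[[-0.002,0,0],[-0.001,0,0],[-0.002,0,0],[-0.003,0,0],[-0.002,0,0]],"rot":[[-0.02,0,0],[-0.02,0,0],[-0.02,0,0],[-0.02,0,0],[-0.02,0,0]]}'  >/dev/null; python3 q.py
python3 -m inch '{"gripper":[1,1,1,1,1],"xyz":[[-0.002,0,0],[-0.003,0,0],[-0.002,0,0],[-0.003,0,0],[-0.002,0,0]],"rot":[[-0.02,0,0],[-0.02,0,0],[-0.02,0,0],[-0.02,0,0],[-0.02,0,0]]}'  >/dev/null; python3 q.py
python3 -m inch '{"gripper":[1,1,1,1,1],"xyz":[[-0.002,0,0],[-0.003,0,0],[-0.002,0,0],[-0.003,0,0],[-0.002,0,0]],"rot":[[-0.02,0,0],[-0.02,0,0],[-0.02,0,0],[-0.02,0,0],[-0.02,0,0]]}'  >/dev/null; python3 q.py
python3 -m inch '{"gripper":[1,1,1,1,1],"xyz":[[-0.002,0,0],[-0.003,0,0],[-0.002,0,0],[-0.003,0,0],[-0.002,0,0]],"rot":[[-0.02,0,0],[-0.02,0,0],[-0.02,0,0],[-0.02,0,0],[-0.02,0,0]]}'  >/dev/null; python3 q.py
python3 -m inch '{"gripper":[1,1,1,1,1],"xyz":[[-0.002,0,0],[-0.003,0,0],[-0.002,0,0],[-0.003,0,0],[-0.002,0,0]],"rot":[[-0.02,0,0],[-0.02,0,0],[-0.02,0,0],[-0.02,0,0],[-0.02,0,0]]}'  >/dev/null; python3 q.py
```

```text
t 13.2 j6 0.2023 jt6 -0.0734 F [1.106 2.192 3.113] M [ 0.623 -0.22  -0.048] Ftool [-3.113 -2.168  1.152] pos [490.163  40.234  67.376] yawy -2.5265 gap 13.32
t 13.6167 j6 0.3022 jt6 -0.0882 F [0.783 2.447 3.359] M [ 0.651 -0.205 -0.062] Ftool [-3.359 -2.195  1.334] pos [490.138  40.215  67.476] yawy -2.4265 gap 13.32
t 14.0333 j6 0.4022 jt6 -0.1022 F [0.541 1.307 2.751] M [ 0.649 -0.131 -0.033] Ftool [-2.751 -1.322  0.503] pos [490.158  40.199  67.607] yawy -2.3266 gap 13.41
t 14.45 j6 0.5023 jt6 -0.1137 F [0.394 2.499 4.393] M [ 0.625 -0.117 -0.033] Ftool [-4.394 -2.221  1.212] pos [490.121  40.199  67.705] yawy -2.2265 gap 13.43
t 14.8667 j6 0.6022 jt6 -0.1135 F [0.079 1.944 5.057] M [ 0.571 -0.115 -0.062] Ftool [-5.057 -1.693  0.959] pos [490.139  40.169  67.864] yawy -2.1266 gap 13.5
```

```bash

python3 -m inch '{"gripper":[1,1,1,1,1,1,1,1],"xyz":[[0,-0.01,0.01],[0,0,0],[0.001,0,0],[0.002,0,0],[0.003,0,0],[0.002,0,0],[0.003,0,0],[0.002,0,0]],"rot":[[0.02,0,0],[0.02,0,0],[0.02,0,0],[0.02,0,0],[0.02,0,0],[0.02,0,0],[0.02,0,0],[0.02,0,0]]}'  >/dev/null; python3 q.py
python3 -m inch '{"gripper":[1,1,1,1,1,1,1],"xyz":[[0.002,0,0],[0.003,0,0],[0.002,0,0],[0.003,0,0],[0.002,0,0],[0.003,0,0],[0.002,0,0]],"rot":[[0.02,0,0],[0.02,0,0],[0.02,0,0],[0.02,0,0],[0.02,0,0],[0.02,0,0],[0.02,0,0]]}'  >/dev/null; python3 q.py
python3 -m inch '{"gripper":[1,1,1,1,1,1,1,1,1,1],"xyz":[[0.002,0,0],[0.003,0,0],[0.002,0,0],[0.003,0,0],[0.002,0,0],[0.003,0,0],[0.002,0,0],[0.003,0,0],[0.002,0,0],[0.003,0,0]],"rot":[[0.02,0,0],[0.02,0,0],[0.02,0,0],[0.02,0,0],[0.02,0,0],[0.02,0,0],[0.02,0,0],[0.02,0,0],[0.02,0,0],[0.02,0,0]]}'  >/dev/null; python3 q.py
python3 -m inch '{"gripper":[1,1,1,1,1,1,1],"xyz":[[0.002,0,0],[0.003,0,0],[0.002,0,0],[0.003,0,0],[0.002,0,0],[0.003,0,0],[0.003,0,0]],"rot":[[0.02,0,0],[0.02,0,0],[0.02,0,0],[0.02,0,0],[0.02,0,0],[0.01,0,0],[0.006,0,0]]}'  >/dev/null; python3 q.py
```

```text
t 15.5333 j6 0.4379 jt6 0.119 F [1.613 0.263 2.725] M [-0.011 -0.422  0.088] Ftool [-2.725 -1.261 -1.039] pos [490.126  40.223  67.662] yawy -2.2906 gap 13.76
t 16.1167 j6 0.298 jt6 0.0956 F [ 2.489 -0.732  1.575] M [-0.177 -0.603  0.026] Ftool [-1.575 -1.408 -2.179] pos [490.124  40.271  67.499] yawy -2.4305 gap 13.65
t 16.95 j6 0.098 jt6 0.0589 F [ 2.421 -1.907  2.027] M [-0.457 -0.705  0.107] Ftool [-2.027 -1.179 -2.847] pos [490.126  40.281  67.267] yawy -2.6305 gap 12.85
t 17.5333 j6 -0.017 jt6 -0.104 F [ 2.476 -2.441  0.953] M [-0.576 -0.713  0.107] Ftool [-0.953 -1.342 -3.207] pos [490.174  40.325  67.168] yawy -2.7454 gap 13.24
```

```bash
python3 m.py 8
```

```text
t 17.93 j6 -0.0161 z 67.14 jt6 -0.0533 sd 0.0225 Mz 0.0335 sd 0.0197 Ft [-1.2   -1.539 -3.029] Mt [-0.034  0.849 -0.442]
[[-0.105 -0.074 -0.05  -0.044 -0.041 -0.039 -0.038 -0.036]
 [ 0.056  0.031  0.063  0.054  0.012  0.025  0.018  0.01 ]]
```

```bash

python3 -m inch '{"gripper":[1,1,0.2,0,0,-0.1,-0.2,-0.3,-0.5,-0.5],"xyz":[[-0.002,-0.01,-0.02],[0,0,0],[0,0,0],[0,0,0],[-1,0,0],[-2,0,0],[-2.5,0,0],[-2.5,0,0],[-2,0,0],[0,0,0]],"rot":[[0,0,0],[0,0,0],[0,0,0],[0,0,0],[0,0,0],[0,0,0],[0,0,0],[0,0,0],[0,0,0],[0,0,0]]}' 20
python3 q.py
python3 -m inch '{"gripper":[-0.5,-0.5,-0.5,-0.5,-0.5,-0.5,-0.5,-0.5],"xyz":[[0,0.3,-1.68],[0,0.6,-3.36],[0,0.6,-3.36],[0,0.6,-3.36],[0,0.6,-3.36],[0,0.6,-3.36],[0,0.6,-3.36],[0,0.3,-1.68]],"rot":[[0,0,0],[0,0,0],[0,0,0],[0,0,0],[0,0,0],[0,0,0],[0,0,0],[0,0,0]]}'
python3 -m inch '{"gripper":[-0.5,-0.5,-0.5,-0.5,-0.5,-0.5,-0.5,-0.5],"xyz":[[0,0,0],[0,0,0],[0,0,0],[0,0,0],[0,0,0],[0,0,0],[0,0,0],[0,0,0]],"rot":[[-0.11,0,0],[-0.11,0,0],[-0.11,0,0],[-0.11,0,0],[-0.11,0,0],[-0.11,0,0],[-0.11,0,0],[-0.11,0,0]]}'
python3 -m inch '{"gripper":[-0.5,-0.5,-0.5,-0.5,-0.5,-0.5,-0.5,-0.5],"xyz":[[0,0,0],[0,0,0],[0,0,0],[0,0,0],[0,0,0],[0,0,0],[0,0,0],[0,0,0]],"rot":[[-0.11,0,0],[-0.11,0,0],[-0.11,0,0],[-0.11,0,0],[-0.11,0,0],[-0.106,0,0],[0,0,0],[0,0,0]]}'
python3 - <<'E'
from h import *
np.set_printoptions(suppress=True,precision=3)
s=sense();im=imaging.snapshot("wrist");cv2.imwrite("pics/w3.png",im[:,:,::-1])
print(s["joints"],s["eef_pos"],tool(s)); np.save("s3.npy",s,allow_pickle=True); c=cam("wrist",s); p=proj(c,[(542,-193.5,101)])[0].astype(int);print(p)
a=im[:,:,::-1];x,y=p;cv2.imwrite("pics/w3c.png",cv2.resize(a[max(0,y-70):y+60,x-80:x+80],None,fx=4.6,fy=4.6,interpolation=cv2.INTER_CUBIC)); print(x-80,y-70)
cv2.imwrite("pics/top3.png",imaging.snapshot("top")[:,:,::-1])
E
```

```text
clock: 18.77
eef_pos: [492.1, 40.9, 171.0]
tcp_rot: [-1.655, 1.564, 0.314]
wrist_force: [-0.1, -0.2, 0.4]
finger_gap: 63.9
t 18.7667 j6 -0.0157 jt6 0.0 F [-0.143 -0.162  0.395] M [-0.05  -0.032 -0.05 ] Ftool [-0.396  0.192 -0.094] pos [492.09   40.91  170.975] yawy -2.7439 gap 63.91
clock: 19.43
eef_pos: [542.0, -195.6, 165.7]
tcp_rot: [0.993, 1.568, 2.958]
wrist_force: [0.5, 0.0, 0.3]
finger_gap: 63.8
clock: 20.1
eef_pos: [541.4, -192.5, 165.8]
tcp_rot: [-0.07, 1.568, 2.783]
wrist_force: [-0.1, 0.8, 0.4]
finger_gap: 64.0
clock: 20.77
eef_pos: [541.8, -192.6, 166.2]
tcp_rot: [-0.666, 1.569, 2.835]
wrist_force: [0.2, -0.1, -0.0]
finger_gap: 64.1
[-0.06   0.356 -0.209 -0.001 -1.007  1.991] [ 541.791 -192.616  166.173] [[-0.002  0.352 -0.936]
 [ 0.001 -0.936 -0.352]
 [-1.    -0.001  0.002]]
[321 254]
241 184
```

View pics/w3.png

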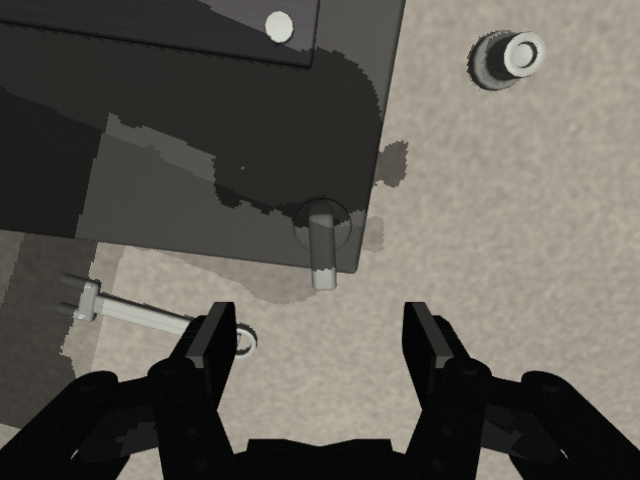

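View pics/w3c.png

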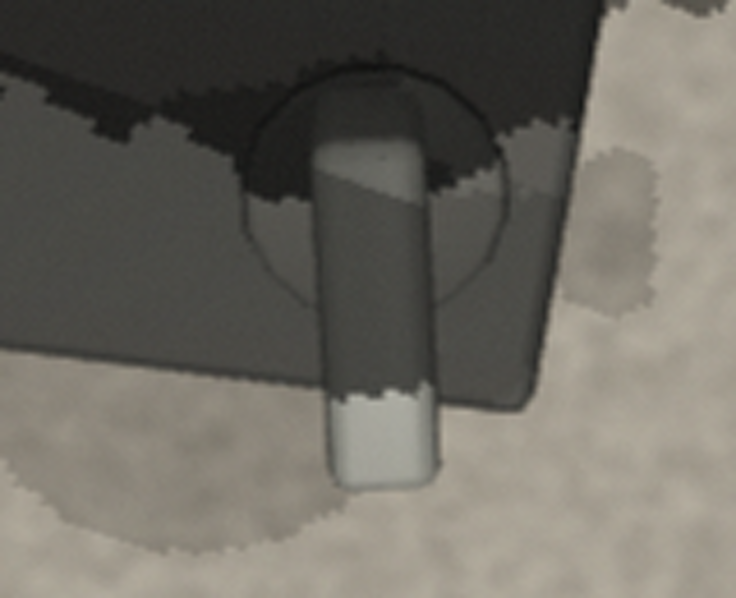

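The right T-bar's top face runs from (321,214) to (325,290) in the wrist picture.

```bash
python3 - <<'E'
from h import *
np.set_printoptions(suppress=True,precision=2)
s=np.load("s3.npy",allow_pickle=True).item();c=cam("wrist",s)
A=unproj(c,(321,213.8),101);B=unproj(c,(324.7,290.3),101);m=(A+B)/2;print(m,np.linalg.norm(A-B),np.arctan2(A[1]-B[1],A[0]-B[0]))
print("ring",unproj(c,(322.3,225.3),43))
T=tool(s);h=np.arctan2(T[1,1],T[0,1]);print("bar dir now",h+np.pi/2, T.T@(m-s["eef_pos"]))
E
```

```text
[ 542.68 -193.95  101.  ] 45.17726030887974 0.4078653847585558
ring [ 541.64 -194.23   43.  ]
bar dir now 0.3593218731835526 [65.17  1.65 -0.48]
```

```bash
python3 -m inch '{"gripper":[-0.5,-0.5,-0.5,-0.5,-0.3,-0.1,0.2,0.3,0.3,0.3],"xyz":[[1,0.14,0.02],[2,0,0],[2,0,0],[2,0,0],[1.5,0,0],[1,0,0],[0.25,0,0],[0,0,0],[0,0,0],[0,0,0]],"rot":[[-0.04,0,0],[0,0,0],[0,0,0],[0,0,0],[0,0,0],[0,0,0],[0,0,0],[0,0,0],[0,0,0],[0,0,0]]}'
python3 - <<'E'
from h import *
np.set_printoptions(suppress=True,precision=3)
s=sense();im=imaging.snapshot("wrist")[:,:,::-1]
print(s["eef_pos"],s["finger_gap"],tool(s)); np.save("s4.npy",s,allow_pickle=True)
cv2.imwrite("pics/w4c.png",cv2.resize(im[240:430,230:410],None,fx=4,fy=4,interpolation=cv2.INTER_CUBIC))
E
```

```text
clock: 21.7
eef_pos: [543.7, -194.4, 70.8]
tcp_rot: [2.585, 1.568, -0.154]
wrist_force: [0.3, 0.0, 0.2]
finger_gap: 29.7
[ 543.694 -194.448   70.797] 29.676273765752022 [[ 0.002  0.391 -0.92 ]
 [-0.    -0.92  -0.391]
 [-1.     0.001 -0.002]]
```

View pics/w4c.png

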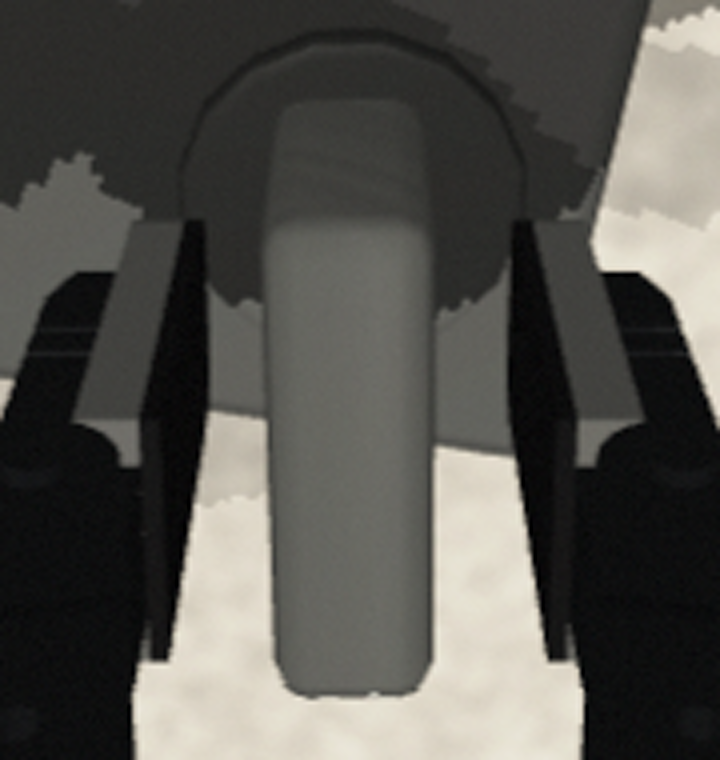

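```bash
python3 -m inch '{"gripper":[0.3,0.3,0.5,0.6,0.65,0.7,0.8,1,1,1],"xyz":[[0.25,-0.06,0.15],[0,0,0],[0,0,0],[0,0,0],[0,0,0],[0,0,0],[0,0,0],[0,0,0],[0,0,0],[0,0,0]],"rot":[[0,0,0],[0,0,0],[0,0,0],[0,0,0],[0,0,0],[0,0,0],[0,0,0],[0,0,0],[0,0,0],[0,0,0]]}' 20 >/dev/null; python3 q.py
```

```text
t 22.5833 j6 2.0362 jt6 -0.0232 F [ 0.139 -3.4    1.465] M [-0.953  0.016  0.017] Ftool [-1.463  3.184  1.203] pos [ 541.383 -194.711   67.345] yawy -1.1686 gap 13.88
```

```bash

python3 -m inch '{"gripper":[1,1,1,1,1,1,1],"xyz":[[0,0.03,0],[0.005,0,0],[0.005,0,0],[0.005,0,0],[0.005,0,0],[0.005,0,0],[0.005,0,0]],"rot":[[0,0,0],[0.04,0,0],[0.04,0,0],[0.04,0,0],[0.04,0,0],[0.04,0,0],[0.04,0,0]]}' 40 >/dev/null; python3 q.py
python3 -m inch '{"gripper":[1,1,1,1,1,1],"xyz":[[0.005,0,0],[0.005,0,0],[0.005,0,0],[0.005,0,0],[0.005,0,0],[0.005,0,0]],"rot":[[0.04,0,0],[0.04,0,0],[0.04,0,0],[0.04,0,0],[0.04,0,0],[0.04,0,0]]}' >/dev/null; python3 q.py
python3 -m inch '{"gripper":[1,1,1,1,1,1],"xyz":[[0.005,0,0],[0.005,0,0],[0.005,0,0],[0.005,0,0],[0.005,0,0],[0.005,0,0]],"rot":[[0.04,0,0],[0.04,0,0],[0.04,0,0],[0.04,0,0],[0.04,0,0],[0.04,0,0]]}' >/dev/null; python3 q.py
```

```text
t 23.1667 j6 1.7948 jt6 0.2825 F [-1.496  0.001  3.572] M [-0.058  0.242  0.044] Ftool [-3.571 -0.241  1.477] pos [ 541.227 -194.265   67.081] yawy -1.4105 gap 13.33
t 23.6667 j6 1.5547 jt6 0.2786 F [-1.06   2.39   4.041] M [0.567 0.3   0.094] Ftool [-4.038 -2.302  1.248] pos [ 541.193 -193.728   66.764] yawy -1.6504 gap 13.57
t 24.1667 j6 1.3148 jt6 0.275 F [-1.274  4.439  3.268] M [1.111 0.16  0.065] Ftool [-3.261 -3.819  2.605] pos [ 541.311 -193.234   66.435] yawy -1.8903 gap 13.1
```

```bash

python3 -m inch '{"gripper":[1,1,1,1,1,1],"xyz":[[0.004,-0.03,0.02],[0.005,-0.01,0.01],[0.005,0,0],[0.005,0,0],[0.005,0,0],[0.005,0,0]],"rot":[[0.04,0,0],[0.04,0,0],[0.04,0,0],[0.04,0,0],[0.04,0,0],[0.04,0,0]]}' >/dev/null; python3 q.py
python3 -m inch '{"gripper":[1,1,1,1,1,1],"xyz":[[0.005,0,0],[0.005,0,0],[0.005,0,0],[0.005,0,0],[0.005,0,0],[0.005,0,0]],"rot":[[0.04,0,0],[0.04,0,0],[0.04,0,0],[0.04,0,0],[0.04,0,0],[0.04,0,0]]}' >/dev/null; python3 q.py
python3 -m inch '{"gripper":[1,1,1,1,1,1],"xyz":[[0.005,0,0],[0.005,0,0],[0.005,0,0],[0.005,0,0],[0.005,0,0],[0.005,0,0]],"rot":[[0.04,0,0],[0.04,0,0],[0.04,0,0],[0.04,0,0],[0.04,0,0],[0.04,0,0]]}' >/dev/null; python3 q.py
```

```text
t 24.6667 j6 1.0739 jt6 0.2745 F [-1.219  4.49   2.736] M [1.161 0.073 0.038] Ftool [-2.73  -3.164  3.416] pos [ 541.549 -192.725   66.131] yawy -2.1303 gap 13.52
t 25.1667 j6 0.8339 jt6 0.272 F [0.797 6.044 3.378] M [ 1.545 -0.151 -0.011] Ftool [-3.365 -4.793  3.779] pos [ 541.879 -192.347   65.828] yawy -2.3701 gap 13.14
t 25.6667 j6 0.5939 jt6 0.2706 F [1.131 7.387 2.185] M [ 1.846 -0.308  0.081] Ftool [-2.167 -4.726  5.795] pos [ 542.323 -192.033   65.551] yawy -2.6099 gap 13.57
```

```bash

python3 -m inch '{"gripper":[1,1,0.5,0.5,0.5],"xyz":[[0,0,0],[0,0,0],[0,0,0],[0,0,0],[0,0,0]],"rot":[[0,0,0],[0,0,0],[0,0,0],[0,0,0],[0,0,0]]}' 20 >/dev/null; python3 q.py
python3 - <<'E'
from h import *
s=sense();T=tool(s);print(T.T@(np.array([543.4,-193.8,s["eef_pos"][2]])-s["eef_pos"]))
im=imaging.snapshot("wrist")[:,:,::-1]
cv2.imwrite("pics/w5c.png",cv2.resize(im[240:430,230:410],None,fx=4,fy=4,interpolation=cv2.INTER_CUBIC))
E
```

```text
t 26.0833 j6 0.5958 jt6 -0.0001 F [-0.377 -0.284 -0.099] M [0.012 0.032 0.014] Ftool [ 0.1    0.469 -0.053] pos [ 540.844 -193.94    65.029] yawy -2.6086 gap 21.58
[-2.06018997e-03 -2.27305734e+00 -1.17807718e+00]
```

View pics/w5c.png

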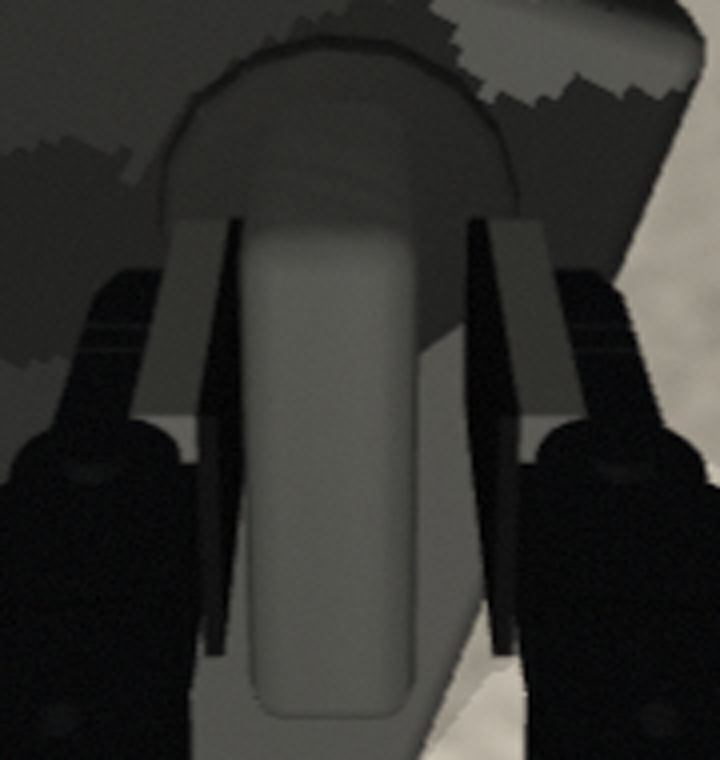

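```bash
python3 - <<'E'
from h import *
np.set_printoptions(suppress=True,precision=2)
s=sense();c=cam("wrist",s);T=tool(s)
p=lambda x,y:(230+x/4,240+y/4)
for z in(98,100):
  A=unproj(c,p(330,232),z);B=unproj(c,p(332,716),z);m=(A+B)/2
  print(m,np.linalg.norm(A-B),T.T@(m-s["eef_pos"]), unproj(c,p(343,205),43))
E
```

```text
[ 541.81 -194.04   98.  ] 45.46554258212899 [-32.94  -0.85  -0.43] [ 540.46 -192.75   43.  ]
[ 542.51 -195.29  100.  ] 44.640260190597346 [-34.94  -0.81  -1.86] [ 540.46 -192.75   43.  ]
```

```bash

python3 -m inch '{"gripper":[0.5,0.5,0.6,0.65,0.7,0.8,1,1,1],"xyz":[[0,-0.21,-0.12],[0,0,0],[0,0,0],[0,0,0],[0,0,0],[0,0,0],[0,0,0],[0,0,0],[0,0,0]],"rot":[[0,0,0],[0,0,0],[0,0,0],[0,0,0],[0,0,0],[0,0,0],[0,0,0],[0,0,0],[0,0,0]]}' 40 >/dev/null; python3 q.py
python3 -m inch '{"gripper":[1,1,1,1,1,1],"xyz":[[0.005,0,0],[0.005,0,0],[0.005,0,0],[0.005,0,0],[0.005,0,0],[0.005,0,0]],"rot":[[0.04,0,0],[0.04,0,0],[0.04,0,0],[0.04,0,0],[0.04,0,0],[0.04,0,0]]}' >/dev/null; python3 q.py
python3 -m inch '{"gripper":[1,1,1,1,1,1],"xyz":[[0.005,0,0],[0.005,0,0],[0.005,0,0],[0.005,0,0],[0.005,0,0],[0.005,0,0]],"rot":[[0.04,0,0],[0.04,0,0],[0.04,0,0],[0.04,0,0],[0.04,0,0],[0.04,0,0]]}' >/dev/null; python3 q.py
```

```text
t 26.8833 j6 0.5955 jt6 -0.004 F [ 0.046 -0.042 -0.584] M [-0.131 -0.032 -0.006] Ftool [ 0.584 -0.018 -0.06 ] pos [ 543.648 -194.177   65.366] yawy -2.6085 gap 13.57
t 27.3833 j6 0.3536 jt6 0.2788 F [-0.134 -1.141 -0.567] M [-0.071 -0.021  0.095] Ftool [ 0.567  0.456 -1.055] pos [ 543.57  -194.224   65.076] yawy -2.8504 gap 13.44
t 27.8833 j6 0.1137 jt6 0.2521 F [-0.329 -0.116  0.256] M [-0.113  0.054  0.024] Ftool [-0.255  0.334 -0.099] pos [ 543.482 -194.204   64.758] yawy -3.0903 gap 13.32
```

```bash

python3 -m inch '{"gripper":[1,1,1,1],"xyz":[[0.005,0,0],[0.005,0,0],[0.005,0,0],[0.005,0,0]],"rot":[[0.04,0,0],[0.04,0,0],[0.04,0,0],[0.04,0,0]]}' >/dev/null; python3 q.py
python3 -m inch '{"gripper":[1,1,1,1],"xyz":[[0.005,0,0],[0.005,0,0],[0.005,0,0],[0.005,0,0]],"rot":[[0.04,0,0],[0.04,0,0],[0.04,0,0],[0.04,0,0]]}' >/dev/null; python3 q.py
```

```text
t 28.2167 j6 -0.0462 jt6 0.2227 F [-0.056 -0.472  0.549] M [-0.166  0.046  0.078] Ftool [-0.549  0.005 -0.475] pos [ 543.407 -194.229   64.575] yawy 3.0329 gap 13.51
t 28.55 j6 -0.2061 jt6 0.1921 F [1.38  0.149 0.791] M [-0.054  0.126  0.148] Ftool [-0.791 -1.291  0.51 ] pos [ 543.385 -194.202   64.377] yawy 2.8731 gap 13.91
```

```bash

R='x'; python3 -m inch '{"gripper":[1,1,1,1,1,1],"xyz":[[0,0,0],[-0.002,0,0],[-0.003,0,0],[-0.002,0,0],[-0.003,0,0],[-0.002,0,0]],"rot":[[0,0,0],[-0.02,0,0],[-0.02,0,0],[-0.02,0,0],[-0.02,0,0],[-0.02,0,0]]}'  >/dev/null; python3 q.py
python3 -m inch '{"gripper":[1,1,1,1,1],"xyz":[[-0.002,0,0],[-0.003,0,0],[-0.002,0,0],[-0.003,0,0],[-0.002,0,0]],"rot":[[-0.02,0,0],[-0.02,0,0],[-0.02,0,0],[-0.02,0,0],[-0.02,0,0]]}'  >/dev/null; python3 q.py
python3 -m inch '{"gripper":[1,1,1,1,1],"xyz":[[-0.002,0,0],[-0.003,0,0],[-0.002,0,0],[-0.003,0,0],[-0.002,0,0]],"rot":[[-0.02,0,0],[-0.02,0,0],[-0.02,0,0],[-0.02,0,0],[-0.02,0,0]]}'  >/dev/null; python3 q.py
python3 -m inch '{"gripper":[1,1,1,1,1],"xyz":[[-0.002,0,0],[-0.003,0,0],[-0.002,0,0],[-0.003,0,0],[-0.002,0,0]],"rot":[[-0.02,0,0],[-0.02,0,0],[-0.02,0,0],[-0.02,0,0],[-0.02,0,0]]}'  >/dev/null; python3 q.py
python3 -m inch '{"gripper":[1,1,1,1,1],"xyz":[[-0.002,0,0],[-0.003,0,0],[-0.002,0,0],[-0.003,0,0],[-0.002,0,0]],"rot":[[-0.02,0,0],[-0.02,0,0],[-0.02,0,0],[-0.02,0,0],[-0.02,0,0]]}'  >/dev/null; python3 q.py
python3 -m inch '{"gripper":[1,1,1,1,1],"xyz":[[-0.002,0,0],[-0.003,0,0],[-0.002,0,0],[-0.003,0,0],[-0.002,0,0]],"rot":[[-0.02,0,0],[-0.02,0,0],[-0.02,0,0],[-0.02,0,0],[-0.02,0,0]]}'  >/dev/null; python3 q.py
python3 -m inch '{"gripper":[1,1,1,1,1],"xyz":[[-0.002,0,0],[-0.003,0,0],[-0.002,0,0],[-0.003,0,0],[-0.002,0,0]],"rot":[[-0.02,0,0],[-0.02,0,0],[-0.02,0,0],[-0.02,0,0],[-0.02,0,0]]}'  >/dev/null; python3 q.py
```

```text
t 29.05 j6 -0.1024 jt6 -0.0598 F [-1.657 -1.173  1.569] M [-0.216  0.29  -0.09 ] Ftool [-1.569  1.442 -1.43 ] pos [ 543.426 -194.199   64.525] yawy 2.9767 gap 13.37
t 29.4667 j6 -0.0025 jt6 -0.0753 F [-1.563 -1.25   2.348] M [-0.342  0.463 -0.018] Ftool [-2.347  1.48  -1.35 ] pos [ 543.464 -194.209   64.615] yawy 3.0766 gap 13.73
t 29.8833 j6 0.0975 jt6 -0.0898 F [-2.028 -1.844  2.372] M [-0.409  0.525 -0.123] Ftool [-2.371  2.092 -1.772] pos [ 543.494 -194.2     64.726] yawy -3.1066 gap 13.23
t 30.3 j6 0.1975 jt6 -0.1039 F [-2.958 -1.677  2.099] M [-0.525  0.601 -0.144] Ftool [-2.098  3.157 -1.264] pos [ 543.52  -194.176   64.826] yawy -3.0066 gap 13.5
t 30.7167 j6 0.2975 jt6 -0.1162 F [-1.639 -1.631  2.934] M [-0.581  0.543 -0.037] Ftool [-2.933  1.974 -1.205] pos [ 543.577 -194.152   64.956] yawy -2.9065 gap 13.44
t 31.1333 j6 0.3975 jt6 -0.1162 F [-2.789 -2.196  1.556] M [-0.646  0.611 -0.065] Ftool [-1.556  3.356 -1.157] pos [ 543.61  -194.161   65.066] yawy -2.8066 gap 13.18
t 31.55 j6 0.4975 jt6 -0.1163 F [-1.546 -1.615  2.039] M [-0.71   0.477 -0.041] Ftool [-2.039  2.082 -0.814] pos [ 543.634 -194.137   65.213] yawy -2.7066 gap 13.47
```

```bash

python3 -m inch '{"gripper":[1,1,1,1,1,1,1,1,1,1],"xyz":[[0.002,0.01,0],[0.005,0,0],[0.006,0,0],[0.006,0,0],[0.006,0,0],[0.006,0,0],[0.006,0,0],[0.006,0,0],[0.006,0,0],[0.006,0,0]],"rot":[[0.05,0,0],[0.05,0,0],[0.05,0,0],[0.05,0,0],[0.05,0,0],[0.05,0,0],[0.05,0,0],[0.05,0,0],[0.05,0,0],[0.05,0,0]]}'  >/dev/null; python3 q.py
python3 -m inch '{"gripper":[1,1,1,1,1,1,1,1,1,1],"xyz":[[0.006,0,0],[0.005,0,0],[0.004,0,0],[0.004,0,0],[0.002,0,0],[0.002,0,0],[0.001,0,0],[0.001,0,0],[0.001,0,0],[0,0,0]],"rot":[[0.05,0,0],[0.04,0,0],[0.03,0,0],[0.03,0,0],[0.02,0,0],[0.015,0,0],[0.01,0,0],[0.008,0,0],[0.006,0,0],[0.004,0,0]]}'  >/dev/null; python3 q.py
python3 -m inch '{"gripper":[1,1,1,1],"xyz":[[0,0,0],[0,0,0],[0,0,0],[0,0,0]],"rot":[[0.003,0,0],[0.003,0,0],[0.003,0,0],[0.003,0,0]]}'  >/dev/null; python3 q.py;python3 m.py 10
```

```text
t 32.3833 j6 -0.0055 jt6 0.3073 F [-2.627 -2.336  3.373] M [-0.66   0.592  0.057] Ftool [-3.373  2.463 -2.509] pos [ 543.485 -194.156   64.606] yawy 3.0737 gap 13.5
t 33.2167 j6 -0.2176 jt6 -0.101 F [-2.807 -2.393  2.831] M [-0.616  0.692  0.115] Ftool [-2.83   2.037 -3.076] pos [ 543.398 -194.149   64.363] yawy 2.8614 gap 13.72
t 33.55 j6 -0.2297 jt6 -0.1024 F [-2.518 -2.464  3.253] M [-0.546  0.739  0.112] Ftool [-3.253  1.702 -3.085] pos [ 543.415 -194.13    64.342] yawy 2.8494 gap 13.65
t 34.05 j6 -0.2295 z 64.33 jt6 -0.0867 sd 0.0120 Mz 0.0795 sd 0.0274 Ft [-2.476  1.736 -2.757] Mt [-0.079  0.781  0.585]
[[-0.119 -0.098 -0.086 -0.084 -0.082 -0.081 -0.08  -0.08  -0.079 -0.079]
 [ 0.148  0.092  0.098  0.066  0.069  0.084  0.053  0.048  0.063  0.075]]
```

```bash

python3 -m inch '{"gripper":[1,0.4,0.1,0,0,-0.1,-0.2,-0.3,-0.3,-0.3],"xyz":[[-0.01,0.01,-0.02],[0,0,0],[0,0,0],[0,0,0],[-1,0,0],[-2,0,0],[-3,0,0],[-3,0,0],[-1.5,0,0],[0,0,0]],"rot":[[0,0,0],[0,0,0],[0,0,0],[0,0,0],[0,0,0],[0,0,0],[0,0,0],[0,0,0],[0,0,0],[0,0,0]]}' 20; python3 q.py
python3 -m inch '{"gripper":[-0.3,-0.3,-0.3,-0.3,-0.3,-0.3,-0.3],"xyz":[[-1,0,0],[-2,0,0],[-2,0,2],[0,0,2],[0,0,2],[0,0,0],[0,0,0]],"rot":[[0,0,0],[0,0,0],[0,0,0],[0,0,0],[0,0,0],[0,0,0],[0,0,0]]}'
python3 - <<'E'
from h import *
cv2.imwrite("pics/top9.png",imaging.snapshot("top")[:,:,::-1]);cv2.imwrite("pics/scene9.png",imaging.snapshot("scene")[:,:,::-1])
a=cv2.imread("pics/top0.png");b=cv2.imread("pics/top9.png")
cv2.imwrite("pics/cmp.png",np.hstack([a[120:370,200:510],b[120:370,200:510]]))
a=cv2.imread("pics/scene0.png");b=cv2.imread("pics/scene9.png")
cv2.imwrite("pics/cmps.png",np.hstack([a[140:350,100:440],b[140:350,100:440]]))
E
```

```text
clock: 34.88
eef_pos: [546.4, -194.8, 175.1]
tcp_rot: [-1.463, 1.56, -0.183]
wrist_force: [-0.5, -0.2, 0.0]
finger_gap: 55.5
t 34.8833 j6 -0.2292 jt6 0.0001 F [-0.498 -0.17   0.021] M [-0.113 -0.047 -0.003] Ftool [-0.026  0.428 -0.305] pos [ 546.369 -194.778  175.096] yawy 2.8506 gap 55.46
clock: 35.47
eef_pos: [560.4, -136.1, 219.0]
tcp_rot: [1.779, 1.569, 3.06]
wrist_force: [0.5, -0.0, -0.5]
finger_gap: 55.7
```

View pics/cmp.png

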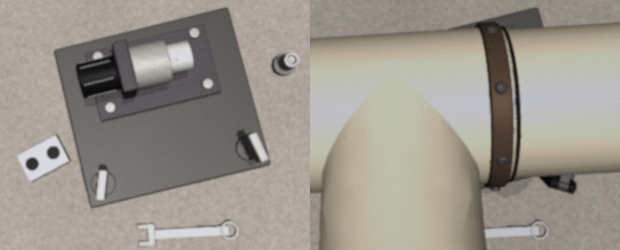

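View pics/cmps.png

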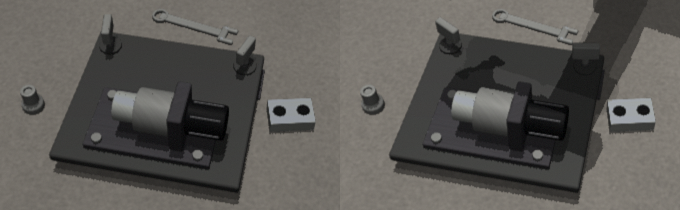

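The before and after pictures match. The plate's outline, the wrench, the block and the collet are all where they started, both T-bars have turned, and the gripper is clear at z ≈ 219.

```bash
python3 -c "
from plant import order,sense
print(order.close_job(), sense()['clock'])"
```

```text
the job is handed in; nothing more can be done
the job is handed in; nothing more can be done
```

I turned both levelling screws down onto their plates, let go and handed the job in at about 36 s. The contact points are clear, but each screw's load is only an estimate of about 7 N.

- **Contact:** I found where each pad touches from the wrist-joint torque, turning in and backing off. I then set both screws about 0.51 rad past contact. The left one first went to about 0.88 rad while I searched, and I backed it off and reset it.
- **Load:** The right screw held 0.079 N m at rest, which by the given friction range means roughly 4.5 to 11 N. The left was set to the same angle past contact, and its torque-against-angle curve matches the right's.
- **Weak checks:** The left's resting torque relaxed to 0.036 N m, lower than the right's, so I relied on contact angle and moving torque there. The torque rose at a nearly constant rate and never clearly showed the expected step from 8 to 15 N per radian. On the lower reading each screw would carry about 4 N.
- **Not re-checked:** I did not measure the left screw again after loading the right one, and I did not test directly for rocking.
- **Disturbance:** I opened and re-centred the right grip once, after an off-centre hold pushed sideways with about 7 N. In the last scene picture the fixture, wrench, block and collet had not visibly moved, and the gripper was clear of everything. The arm hid most of the plate in the last top view.

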